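Push the riser tube home in the water filter

TASK

The clinic's three-stage water filter is being put back together. Take the longest of the three white tubes out of the grey rack, and push it upright, foot first, into the one filter canister whose collet on top is open (the other two are capped), past the stiff seal until it is fully home; then let go and leave it standing there.

Things in the scene. Friction and masses are not known exactly. Their poses are not given: they have to be found in the camera images.
- long_tube: Longest of three upright white rigid tubes in a grey rack (block 80 x 210 x 40 mm): 22 mm diameter, 150 mm long, 30 to 65 g. Origin: centre of its lower end, z up along the tube; yaw means nothing. It stands 34 mm deep in one of three wells 70 mm apart; the other tubes, 90 and 65 mm long, stand in the others, so its top 60 mm is clear of them.
- collet_mouth (a point): Centre of the mouth of the open grey collet on the one uncapped canister (84 mm wide, fixed), 136 mm above the counter, z up. Two canisters with domed plugs, 145 mm high, share its row, 95 mm apart. Inside, a funnel 46 mm wide narrows over 12 mm to a 26 mm bore. The tube's foot meets the seal 24 mm below the mouth and is fully home at 48 mm.
- seal (a joint): The black rubber seal inside the open collet, which the tube pushes down the bore: 0 as built (24 mm below the mouth), 0.024 m when the tube has bottomed on the hard stop. It resists with about 6 N, plus 8 N per m/s of speed, and stays where it is pushed (no spring).
Things that resemble listed ones, but are neither listed nor needed, are in the scene too. What is shaped like the long_tube but blue or purple is not meant.

How it is judged:
By the outcome, as a careful person would: the job done as asked, in the order asked, and still so for the second after the job is handed in, with the robot touching nothing.
It also fails if it takes over 35 s, if anything falls off the work surface, if the arm or the gripper's body presses on something with over 40 N, if the wrist force passes 120 N, or if a joint passes its speed limit or range.

ROBOT

A 6-joint arm with a two-finger parallel gripper is mounted at the origin on the work surface. World frame = base frame: x ahead of the robot, y to its left, z up, the work surface at z = 0. Lengths are in m, angles in rad, forces in N, time in s.
With the tool pointing down it reaches from about 0.275 to 1 m from the base axis. Payload 8.4 kg.
Tool frame: the origin (TCP) lies on the centre line of the jaws, within the pads' length; the fingertips stand 17 mm ahead of it and the grasp point (between the pads) lies 2 mm behind it (bot.tcp_to_tips is the y of the fingertips in the tool frame, in m); y points along the fingers, z is the direction in which the jaws open and shut, and the axes are right-handed (so a half turn about y gives the same grasp; the last joint's range is limited). The gripper opens to 85 mm and grips with 20 to 120 N. Pads are 22 mm wide; open, the fingers measure 114 mm over their backs; the gripper's body (76 mm by 85 mm) begins 54 mm behind the grasp point. The pads swing forward as they close: fully open they stand 13 mm farther back than shut.
Start: joints at [-1.256, 0.353, 1.633, -0, 1.155, -0.002], TCP at [0.195, -0.594, 0.248] pointing down, gripper open.
Joint ranges: [-2.63, 2.63], [-0.92, 2.1], [0.06, 2.66], [-1.3, 4.44], [0, 2.69], [-3.02, 3.02]. Speed limits (rad/s): [2.22, 2.22, 2.79, 3.14, 3.14, 3.14].

INTERFACE

Orientations are given as a unit quaternion [x, y, z, w].
In Python, from workcell import bot, hand, kinematics, get_obs, vision, hand_in gives the robot as it stands. The module is installed in compiled form; this text tells all that it offers. Calls block until the motion is done:
- bot.reach(position, orientation): joint-space move of the TCP to a pose.
- bot.servo_line(position, ori=None, velocity=0.15): straight line of the TCP; ori=None keeps the orientation; velocity is the mean speed in m/s.
- bot.goto_joints(angles): joint-space move.
- hand.move_gripper(opening, strength=None): finger opening in m; strength is the grip in N (None keeps the last); returns when the fingers have stopped.
- bot.dwell(seconds).
- kinematics.solve_ik(position, orientation): joint angles nearest the present ones, or None.
- get_obs(): the state.
- vision.read_camera(name): name is "side" or "top"; returns a dict with "frame" (400x640x3 uint8, red, green, blue), "intrinsics" (3x3 intrinsics, pixels), "view" (4x4, takes a point from world to camera coordinates). Camera axes: x right, y down, z forward; pixel columns grow to the right and rows downward; lengths in m; the calibration is good to about 2 mm. A picture is of the moment at which its call begins. There is no depth.
A pose or a line that the arm cannot do raises bot.IKError and nothing moves.
- hand_in(): hands the job in, once; it reports no verdict.
The state is a dict: "time_s": time; "joint_pos": joint angles; "joint_vel": joint speeds; "joint_efforts": joint torques, N m; "position": TCP position; "orientation": TCP orientation; "wrist_force": force on the tool from outside, world axes, zero at the start; "ft_torque": the same for the moment, N m; "gripper_width": finger opening in m.
Only numpy, scipy, OpenCV 4.12 (cv2) and the standard library are available. Lean on these libraries where they do the work, as an engineer would, in place of code of your own. Each camera call takes 0.05 s, during which the arm holds its last target. There are 200 camera calls.

## Working session

There is one attempt and no reset: what is moved stays moved. The work goes in short steps, each a Python script; the robot and the scene stay as the last script left them, time stands still between calls to the robot, and variables do not carry over. Pictures are saved under pics/ and viewed, on a budget of 10 in all, crops included, one or two more only if the job needs it, and the job is handed in when it is done.

```bash
mkdir -p pics
python3 - <<'E'
from workcell import *
import cv2,numpy as np
np.set_printoptions(precision=4,suppress=True)
for n in("top","side"):
    d=vision.read_camera(n); cv2.imwrite(f"pics/{n}0.png",d["frame"][...,::-1]); print(n,d["intrinsics"],d["view"])
o=get_obs();print(o["time_s"],o["position"],o["orientation"],bot.tcp_to_tips,o["wrist_force"])
E
```

```text
top [[470.0763   0.     318.1481]
 [  0.     470.0763 202.1662]
 [  0.       0.       1.    ]] [[ 0.0117 -0.9994  0.0313  0.0172]
 [-0.9919 -0.0156 -0.1259  0.5323]
 [ 0.1263 -0.0296 -0.9916  0.9424]
 [ 0.      0.      0.      1.    ]]
side [[456.2848   0.     317.1027]
 [  0.     456.2848 201.3797]
 [  0.       0.       1.    ]] [[-0.9889 -0.147  -0.0207  0.5426]
 [-0.0743  0.6106 -0.7884  0.0852]
 [ 0.1286 -0.7781 -0.6148  0.9293]
 [ 0.      0.      0.      1.    ]]
0.1 [ 0.1946 -0.5935  0.2476] [-0.1116  0.6987 -0.6978  0.1115] 0.017 [ 0.3946 -0.4302  0.2746]
```

View pics/top0.png

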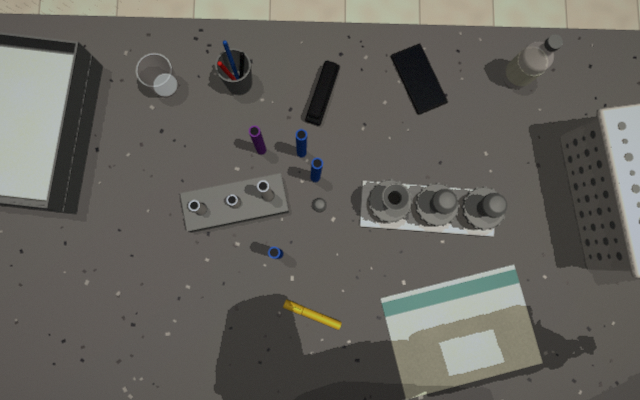

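View pics/side0.png

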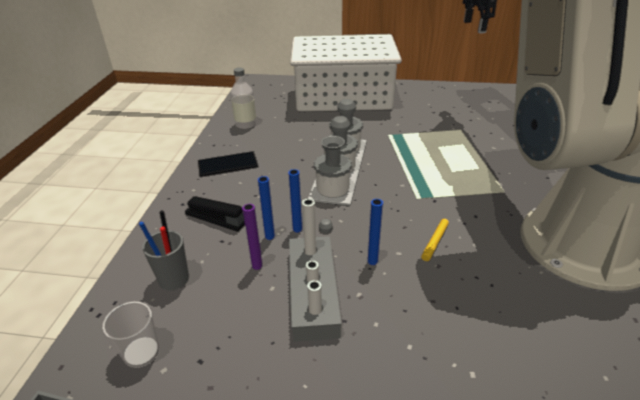

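Candidates for the tube: the white ones at top (194,205), (232,200) and (263,187). The last is the tall one at side (309,203). The lookalikes to avoid are blue at top (301,133), (316,163) and (275,253), and purple at (256,131). The open collet is at top (396,198), side (332,142). The capped canisters are at top (443,200) and (493,205).

```bash
cat > h.py <<'E'
import numpy as np,cv2
from workcell import *
np.set_printoptions(precision=4,suppress=True)
def ray(d,p):
    R,t=d["view"][:3,:3],d["view"][:3,3]
    v=R.T@np.linalg.solve(d["intrinsics"],[p[0],p[1],1]); return -R.T@t,v/np.linalg.norm(v)
def onz(d,p,z):
    c,v=ray(d,p); return c+v*(z-c[2])/v[2]
def tri(d1,p1,d2,p2):
    (a,u),(b,v)=ray(d1,p1),ray(d2,p2)
    s=np.linalg.lstsq(np.c_[u,-v],b-a,rcond=None)[0]
    P,Q=a+s[0]*u,b+s[1]*v; return (P+Q)/2,np.linalg.norm(P-Q)
def proj(d,X):
    q=d["intrinsics"]@(d["view"]@np.r_[X,1])[:3]; return q[:2]/q[2]
E
python3 - <<'E'
from h import *
t=vision.read_camera("top");s=vision.read_camera("side")
c=[(t["frame"],215,160,96,72),(t["frame"],360,165,96,72),(s["frame"],270,190,96,72),(s["frame"],290,125,96,72)]
im=[cv2.resize(f[y:y+h,x:x+w],None,fx=4,fy=4,interpolation=cv2.INTER_CUBIC) for f,x,y,w,h in c]
cv2.imwrite("pics/crop.png",np.vstack([np.hstack(im[:2]),np.hstack(im[2:])])[...,::-1])
for p in[(263,187),(301,133),(316,163),(275,253),(256,131)]:print(p,onz(t,p,.156))
P=onz(t,(263.5,187),.156);print(proj(s,P))
C=onz(t,(396,198),.136);print(C,proj(s,C))
print("yaw canisters",onz(t,(443,200),.14),onz(t,(493,205),.14))
for a,b in[((183,205),(284,177))]:print("rack edge",onz(t,a,.04),onz(t,b,.04))
E
```

```text
(263, 187) [0.5426 0.1285 0.156 ]
(301, 133) [0.6446 0.0613 0.156 ]
(316, 163) [0.5887 0.0329 0.156 ]
(275, 253) [0.4238 0.104  0.156 ]
(256, 131) [0.6466 0.1441 0.156 ]
[308.0682 201.2861]
[ 0.5291 -0.1178  0.136 ] [332.5003 140.9048]
yaw canisters [ 0.5262 -0.2051  0.14  ] [ 0.5183 -0.2991  0.14  ]
rack edge [0.521  0.3006 0.04  ] [0.5826 0.096  0.04  ]
```

View pics/crop.png

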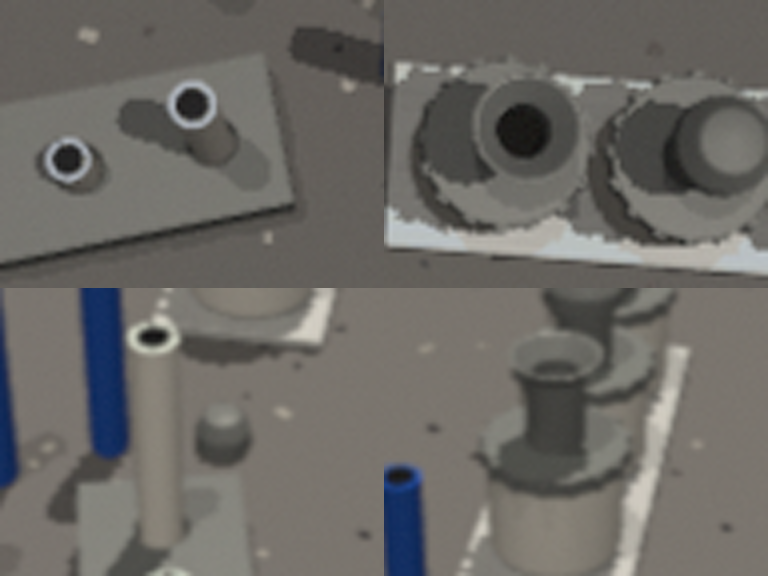

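The crops show a white hollow tube with its top at top (262.6,185.9), side (308.1,201.8). It is clearly the tall one at the rack's right end, and the open funnel's rim is centred at top (395.4,196.6), side (332.9,141.8). Next I'll triangulate both points and grasp.

Run:
```python
from h import *
import json
from scipy.spatial.transform import Rotation as Ro
t=vision.read_camera("top");s=vision.read_camera("side")
T,e1=tri(t,(262.6,185.9),s,(308.1,201.8));C,e2=tri(t,(395.4,196.6),s,(332.9,141.8))
print(T,e1,onz(t,(262.6,185.9),.156));print(C,e2,onz(t,(395.4,196.6),.136))
Tx=(T[:2]+onz(t,(262.6,185.9),.156)[:2])/2; Cx=(C[:2]+onz(t,(395.4,196.6),.136)[:2])/2
z=np.array([.957,.288,0]);z/=np.linalg.norm(z);best=None
for sg in(1,-1):
    y=np.array([0,0,-1.]);zz=sg*z
    q=Ro.from_matrix(np.c_[np.cross(y,zz),y,zz]).as_quat()
    j=kinematics.solve_ik([*Tx,.30],q);k=kinematics.solve_ik([*Cx,.40],q);print(sg,j,k)
    if j is not None and k is not None and (best is None or abs(j[5])+abs(k[5])<best[0]):best=(abs(j[5])+abs(k[5]),q)
q=best[1];json.dump(dict(T=list(Tx),C=list(Cx),q=list(q)),open("p.json","w"));print(Tx,Cx,q)
bot.reach([*Tx,.27],q)
o=get_obs();print(o["time_s"],o["position"])
bot.servo_line([*Tx,.006+.125-.002],velocity=.15)
print(get_obs()["wrist_force"])
hand.move_gripper(.0,60)
o=get_obs();print(o["time_s"],o["gripper_width"],o["position"],o["wrist_force"])
d=vision.read_camera("side")["frame"][100:300,220:460];cv2.imwrite("pics/g.png",cv2.resize(d,None,fx=3,fy=3)[...,::-1])
```

```text
[0.5434 0.1292 0.1562] 0.0022655801717153035 [0.5446 0.1293 0.156 ]
[ 0.53   -0.1171  0.1345] 0.003814398066488831 [ 0.5317 -0.1167  0.136 ]
1 [ 0.2305  0.2038  1.7175 -0.      1.2203 -0.0618] [-0.2195  0.1127  1.6104 -0.      1.4185 -0.5118]
-1 None [-0.2195  0.1127  1.6104 -0.      1.4185  2.6298]
[0.544  0.1292] [ 0.5309 -0.1169] [ 0.5675 -0.4218  0.4218 -0.5675]
3.125 [0.5442 0.1286 0.27  ]
[ 0.998  -0.3248 -0.6617]
4.825 0.02052204461814508 [0.5442 0.1293 0.1294] [-0.7161 -0.3635  4.4626]
```

View pics/g.png

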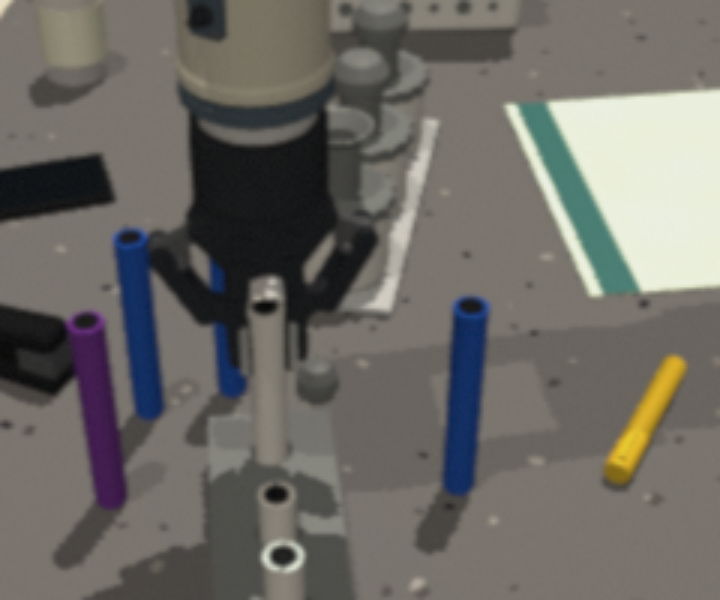

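The tube at crop (270,380) is held squarely between the pads, at a width of 20.5 mm. Next I'll lift it, carry it over the collet and look.

Run:
```python
from h import *
import json
p=json.load(open("p.json"));C=p["C"];o=get_obs()["position"]
bot.servo_line([o[0],o[1],.335],velocity=.2)
bot.servo_line([*C,.335],velocity=.25)
bot.servo_line([*C,.1234+.146],velocity=.15)
o=get_obs();print(o["time_s"],o["gripper_width"],o["position"],o["wrist_force"])
t=vision.read_camera("top")["frame"];s=vision.read_camera("side")["frame"]
a=cv2.resize(t[130:250,340:460],(400,400));b=cv2.resize(s[60:180,270:390],(400,400))
cv2.imwrite("pics/a.png",np.hstack([a,b])[...,::-1])
```

```text
7.775 0.02034475596497556 [ 0.5313 -0.1164  0.2699] [ 0.4378 -0.5281  0.3114]
```

View pics/a.png

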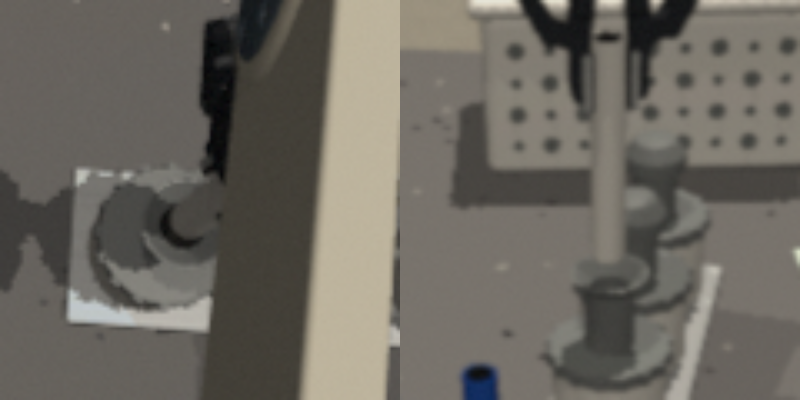

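The tube's foot is above the funnel: side crop (608,262), with the mouth at (608,275). I'll descend in force-watched steps.

Run:
```python
from h import *
import json
C=json.load(open("p.json"))["C"]
def go(d,v):
    bot.servo_line([*C,.1234+.136-d],velocity=v);o=get_obs()
    print(d,round(o["time_s"],2),o["position"],o["wrist_force"],o["ft_torque"],round(o["gripper_width"],4));return o
for d,v in((.008,.06),(.015,.04),(.021,.04),(.03,.04),(.038,.04),(.045,.04)):
    o=go(d,v); f=o["wrist_force"]
    if np.hypot(f[0],f[1])>12 or f[2]>25: print("stop");raise SystemExit
d=.045
while d<.053 and f[2]<20:
    d+=.001;f=go(d,.02)["wrist_force"]
```

```text
0.008 8.32 [ 0.5306 -0.1169  0.2509] [ 1.1373 -0.1977 -0.1173] [-0.0138 -0.026   0.0122] 0.0209
0.015 8.65 [ 0.5307 -0.1169  0.2441] [-0.2947  0.0178 -0.24  ] [-0.0009 -0.0101  0.0158] 0.0204
0.021 8.95 [ 0.5307 -0.1168  0.2381] [-0.0695 -0.7004  0.3779] [-0.003   0.0181 -0.0265] 0.0206
0.03 9.32 [ 0.5306 -0.1168  0.229 ] [-0.6291  0.0334 -1.3517] [-0.0097  0.028  -0.0372] 0.0206
0.038 9.68 [ 0.5307 -0.1168  0.2211] [ 0.1442 -0.0107 -0.5132] [ 0.014   0.047  -0.0363] 0.021
0.045 10.0 [ 0.5307 -0.1169  0.2141] [ 0.6573 -0.2052 -0.4502] [-0.0117 -0.0123 -0.0112] 0.0203
0.046 10.25 [ 0.531  -0.1169  0.2135] [-1.0075  0.152   1.4666] [0.0384 0.0868 0.0366] 0.0206
0.047 10.5 [ 0.531  -0.1169  0.2126] [-0.321   0.0533  3.9185] [0.0355 0.1631 0.0654] 0.0204
0.048 10.75 [ 0.531  -0.1169  0.2115] [-0.9228 -0.0728  4.1839] [0.0805 0.2178 0.0397] 0.0206
0.049 11.0 [ 0.5312 -0.117   0.2113] [-1.9003  0.1149 11.363 ] [ 0.0836  0.5188 -0.0139] 0.0205
0.05 11.25 [ 0.5315 -0.1171  0.2112] [-3.82    0.4778 18.3136] [0.0862 1.08   0.0068] 0.0207
0.051000000000000004 11.5 [ 0.5318 -0.1173  0.2111] [-5.9236  0.6661 26.7027] [ 0.0448  1.6323 -0.0354] 0.0203
```

The hard stop is at TCP z 0.2111, against 0.2114 predicted. However, the seal's 6 N didn't show in the readings taken after each step. I'll relax the push and check the tube's exposed length in the image before releasing.

Run:
```python
from h import *
import json
C=json.load(open("p.json"))["C"]
bot.servo_line([*C,.2113],velocity=.02)
o=get_obs();print(o["time_s"],o["position"],o["wrist_force"])
s=vision.read_camera("side")
for z in(.238,.248,.136):print(z,(proj(s,[*C,z])-[270,60])*5)
cv2.imwrite("pics/b.png",cv2.resize(s["frame"][60:180,270:390],(600,600),interpolation=cv2.INTER_CUBIC)[...,::-1])
```

```text
11.7917 [ 0.531  -0.1169  0.2113] [-1.2335 -0.5518  5.1278]
0.238 [307.9872 190.5826]
0.248 [307.9591 167.9756]
0.136 [308.2542 405.3735]
```

View pics/b.png

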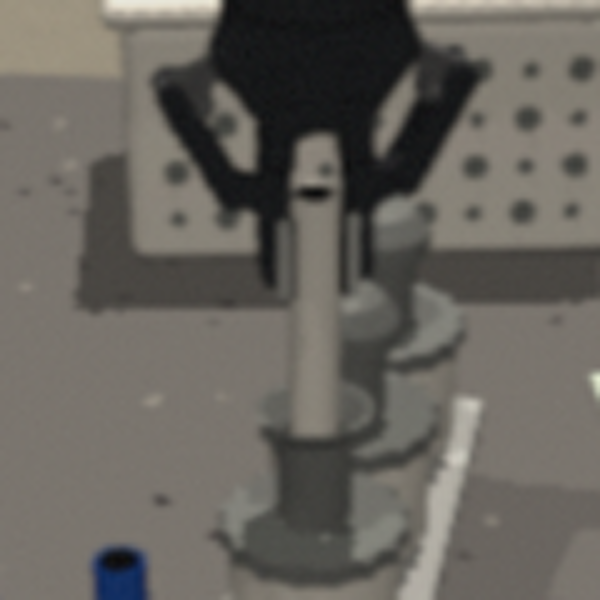

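The tube's top is at crop row 192, against 190.6 predicted for z=0.238, so it is home and upright. Now I'll release, retreat and check.

Run:
```python
from h import *
import json
C=json.load(open("p.json"))["C"]
hand.move_gripper(.06)
bot.servo_line([*C,.33],velocity=.12)
bot.reach([.40,.25,.36],json.load(open("p.json"))["q"])
o=get_obs();print(o["time_s"],o["gripper_width"],o["position"],o["wrist_force"])
t=vision.read_camera("top");s=vision.read_camera("side")
X=[*C,.238];print((proj(t,X)-[340,130])*400/120,(proj(s,X)-[270,60])*400/120)
a=cv2.resize(t["frame"][130:250,340:460],(400,400));b=cv2.resize(s["frame"][60:180,270:390],(400,400))
cv2.imwrite("pics/c.png",np.hstack([a,b])[...,::-1])
```

```text
14.8917 0.059843956386781146 [0.4004 0.2494 0.3598] [ 0.5103 -0.3804  0.6054]
[224.9809 195.3989] [205.3248 127.0551]
```

View pics/c.png

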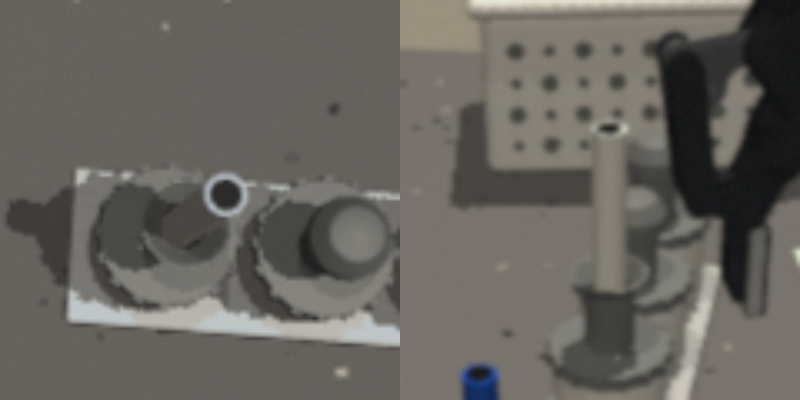

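The tube's top is at top crop (225,195), matching the predicted (225.0,195.4). In the side crop it is at (609,128), against a predicted (605,127). It stands free, upright and home, and the gripper is clear of it.

```bash
python3 -c "
from workcell import *
hand_in();print(get_obs()['time_s'])"
```

```text
the job is handed in; nothing more can be done
the job is handed in; nothing more can be done
```

The long white tube is standing upright in the open filter canister, pushed fully home and released, and the job is handed in. It took about 15 s of the 35 s allowed.

- **Depth:** the tube met the hard stop with the TCP at z = 0.211 m, where 0.2114 m was expected. The highest wrist force I read was about 27 N.
- **Final position:** after release, the tube's top was within about 1 pixel of where a fully home tube should appear in both cameras. The gripper was clear and touching nothing.
- **One reading that disagreed:** the seal's roughly 6 N resistance did not show clearly while the tube was going in. I only read the force after each step, when the arm had stopped. I relied on the hard stop and the tube's exposed length to confirm it was home.

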